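# Clear the taping-machine bed and offer up the roller lever

### The arm

A 6-joint arm with a two-finger parallel gripper is mounted at the origin on the work surface. World frame = base frame: x ahead of the robot, y to its left, z up, the work surface at z = 0. Lengths are in m, angles in rad, forces in N, time in s.
With the tool pointing down it reaches from about 0.25 to 0.725 m from the base axis. Payload 4 kg.
Tool frame: the origin (TCP) lies on the centre line of the jaws, within the pads' length; the fingertips stand 14 mm ahead of it and the grasp point (between the pads) lies 5 mm behind it; z points along the fingers, x is the direction in which the jaws open and shut, and the axes are right-handed (so a half turn about z gives the same grasp; the last joint's range is limited). The gripper opens to 85 mm and grips with 20 to 120 N. Pads are 22 mm wide; open, the fingers measure 114 mm over their backs; the gripper's body (76 mm by 85 mm) begins 54 mm behind the grasp point. The pads swing forward as they close: fully open they stand 13 mm farther back than shut.
Start: joints at [-1.255, 0.241, 0.005, 1.335, 0, 1.571], TCP at [0.155, -0.475, 0.245] pointing down, gripper open.
Joint ranges: [-2.72, 2.72], [-1.05, 1.87], [-1.09, 1.28], [-1.99, 2.15], [-1.42, 1.44], [-3.14, 3.14]. Speed limits (rad/s): [2.79, 2.79, 3.14, 3.14, 3.14, 3.14].

### API

Orientations are given as a unit quaternion [x, y, z, w].
In Python, from workcell import bot gives the robot as it stands.
- The arm moves only by the tool play_rows, never from a script. Its argument "motion" is a list of rows, each an object with "fingers": the closure, from -1 (fully open) to 1 (shut), so that 0 is half open; "translation": the shift along the tool's x, y, z in cm, a list of three; "roll": the turn about the tool's z in degrees. A call has 1 to 20 rows; each row is the pose to reach, as a shift and turn from the pose commanded when the call began, along the tool's axes at that moment; what a row does not reach only later rows make up. A row lasts 1/12 s, in which the tool goes at most 41.7 mm and 7.16 degrees, less where a joint would pass 70% of its speed; a pose out of reach is approached as far as the arm can. A call with a gripper value outside its range is refused whole. The fingers move at their own pace and stop on an object; the grip force is fixed at half the most. Time passes only in rows, so rows that repeat a pose let the fingers close. It gives the time, the measured TCP pose, the force and the opening at its end, in the units of the state.
- bot.get_obs(): the state, without advancing time (a new reading comes with each control period).
- bot.camera(name): name is "scene" or "top" or "wrist"; returns a dict with "pixels" (384x512x3 uint8, red, green, blue), "intrinsics" (3x3 intrinsics, pixels), "k1" (the pictures are not rectified: a ray, as slopes to the right and down, at radius r is drawn at 1 + k1 r^2 times it, then the intrinsics apply), "world_to_cam" (4x4, takes a point from world to camera coordinates). Camera axes: x right, y down, z forward; pixel columns grow to the right and rows downward; lengths in m; the calibration is good to about 2 mm. A picture is of the moment at which its call begins. There is no depth.
- bot.job_done(): hands the job in, once; it reports no verdict.
The state is a dict: "clock": time; "joint_pos": joint angles; "joint_vel": joint speeds; "tau": joint torques, N m; "eef_pos": TCP position; "tool_rot": TCP orientation; "ft_force": force on the tool from outside, world axes, zero at the start; "ft_torque": the same for the moment, N m; "grip_width": finger opening in m.
Only numpy, scipy, OpenCV 4.12 (cv2) and the standard library are available. Lean on these libraries where they do the work, as an engineer would, in place of code of your own. Each camera call takes 0.05 s, during which the arm holds its last target. There are 200 camera calls.

### The job

With the pusher in the gripper, sweep the three stray modules off the machine bed into the catch tray along its near edge without touching them with the gripper, then stand the pusher back upright on the table, clear of the bed. Then lift the roller lever by its balance point and finish while still holding it, level and still, about 4 cm clear above its fixture: its foot straight over the round seat and its tail straight over the fork. Leave the other things on the table where they are.

Things in the scene. Friction and masses are not known exactly. Their poses are not given: they have to be found in the camera images.
- bed: fixed aluminium bed plate, 190 (x) x 250 (y) x 34 mm high; origin at the centre of its underside, on the table. x points away from the robot (within 0.2 rad). On it a round seat (dia 60, at x -10, y +90) and a fork block (x -10, y -90); between them (y -75 to +58) it is free for sweeping over its whole depth. A catch tray is fixed along its near (-x) edge
- tray (a point): centre of the inner floor of the catch tray, a fixed open grey tray along the bed's near edge; inside 74 (bed x) x 212 mm (bed y), floor 4 mm over the table, walls up to 28 mm on three sides; the fourth side is the bed itself, whose top is 34 mm over the table
- edge (a point): middle of the bed's near top edge, above the tray, 34 mm over the table; straight along bed y. What is pushed over it falls into the tray
- seat (a point): fixture, roller end: centre of the top rim of the round seat, a dark steel cup standing on the bed; top 50 mm over the table, bore dia 48, 12 mm deep
- fork (a point): fixture, tail end: middle of the top of the fork, a dark steel block with a slot 24 mm wide (slot runs along bed y, towards the seat); prong tops 70 mm over the table, slot 14 mm deep; 180 mm from the seat's axis
- module0_center (a point): centre of a loose stray moulded module (black block with metal leads, 22 x 16 x 12 mm, 14 g), lying flat on the bed between the seat and the fork
- module1_center (a point): centre of a loose stray moulded module (black block with metal leads, 22 x 16 x 12 mm, 14 g), lying flat on the bed between the seat and the fork
- module2_center (a point): centre of a loose stray moulded module (black block with metal leads, 22 x 16 x 12 mm, 14 g), lying flat on the bed between the seat and the fork
- pusher_grip (a point): middle of the pusher's upright black handle, 55 mm above the underside; handle 22 (x) x 30 (y) mm, from 18 to 80 mm above the underside. Foot: aluminium bar 26 (x) x 95 (y) x 18 mm, whose long faces (normal to x) do the pushing, either one. Stands on the table on its foot, z up, 0.18 kg
- pusher_foot (a point): centre of the pusher's underside, same axes
- lever_balance (a point): balance point (centre of mass) of the roller lever, 0.29 to 0.43 kg, mid-section of its straight dark bar: 58.5 mm from the roller's axis towards the tail, 27 mm above the foot's underside. Bar 16 mm wide (y), 18 high, underside 18 mm above the foot's, reaching 215 mm from the roller's axis. x along the bar from roller to tail, z up. Starts level on a low grey rest (base plate 8 thick, 60 wide)
- lever_foot (a point): underside centre of the lever's round foot, on the roller's axis; same axes. This heavy end: upright hub dia 40 from the foot's underside up to 36 mm, on top of it a steel roller dia 36 up to 60 mm
- lever_tail (a point): point on the underside of the lever's bar, 180 mm from the roller's axis; belongs over the fork
- screwdriver_mid (a point): bystander: screwdriver lying on the table
- spare_roller_mid (a point): bystander: standing steel roller, dia 36, 45 high
- jar_mid (a point): bystander: white jar, dia 52, 60 high
- clamp_block_mid (a point): bystander: stepped copper block 50 x 30 x 40 mm
- cup_mid (a point): bystander: open black box 60 x 80 x 30 mm
- reel_mid (a point): bystander: small tape reel lying flat, dia 90, 14 high
There are look-alikes about, which are no part of the job. What is meant by the part that bears pusher_grip is not purple, and is the smaller of those in its own colour.

How it is judged:
By the outcome, as a careful person would: the job done as asked, in the order asked, and still so for the second after the job is handed in, while the arm keeps its last pose, push and grip.
It also fails if it takes over 72 s, if anything falls off the work surface, if the arm or the gripper's body presses on something with over 40 N, if the wrist force passes 120 N, or if a joint passes its speed limit or range.

## Working session

There is one attempt and no reset: what is moved stays moved. The work goes in short steps, Python scripts to look and compute and a tool call to move; the robot and the scene stay as the last step left them, time stands still between calls to the robot, and variables do not carry over. Pictures are saved under pics/ and viewed, about 8 in all and at most 12, crops included, and the job is handed in when it is done.

Besides the shell and the picture viewer there is one more tool, called after "Call:" as name([rows], argument=value, ...), one row to a line, values as JSON. play_rows: Moves the arm, as the interface text tells. Its arguments: {"type":"object","properties":{"motion":{"type":"array","items":{"type":"object","properties":{"fingers":{"type":"number"},"translation":{"type":"array","items":{"type":"number"}},"roll":{"type":"number"}}}}},"required":["motion"]}

```bash
ls; mkdir -p pics; cat > h.py <<'E'
import numpy as np, cv2
from workcell import bot
def snap(n,f):
    c=bot.camera(n); cv2.imwrite(f'pics/{f}.png',c['pixels'][:,:,::-1]); np.savez(f'pics/{f}.npz',K=c['intrinsics'],k1=c['k1'],T=c['world_to_cam'],p=c['pixels']); return c
def load(f):
    d=np.load(f'pics/{f}.npz'); return d
def ray(d,uv):
    K=d['K'];k=float(d['k1']);T=d['T']
    p=cv2.undistortPoints(np.array([[uv]],float),K,np.array([k,0,0,0.]))[0,0]
    R=T[:3,:3]; return -R.T@T[:3,3], R.T@np.array([p[0],p[1],1])
def plane(d,uv,z):
    o,r=ray(d,uv); return o+r*(z-o[2])/r[2]
def proj(d,P):
    T=d['T']; q=cv2.projectPoints(np.array([P],float),cv2.Rodrigues(T[:3,:3])[0],T[:3,3],d['K'],np.array([float(d['k1']),0,0,0.]))[0]
    return q[0,0]
E
python3 - <<'E'
from h import *
for n in('scene','top'): snap(n,n+'0')
print(bot.get_obs())
print(load('top0')['T'],load('top0')['K'],load('top0')['k1'])
a=load('top0')['p']
E
```

```text
pics
{'clock': 0.1, 'joint_pos': array([-1.25500068e+00,  2.41351621e-01,  3.85863797e-03,  1.33517015e+00,
        2.60011286e-05,  1.57081648e+00]), 'joint_vel': array([ 0.00068787, -0.00306217,  0.00319957,  0.0005932 ,  0.0010623 ,
       -0.00013779]), 'tau': array([-8.24193903e-04, -3.73138332e+01,  2.53010005e+01,  1.08584072e-02,
       -1.95867318e-05,  5.03790460e-06]), 'eef_pos': array([ 0.15512967, -0.47477074,  0.24449483]), 'tool_rot': array([ 8.09491365e-01, -5.87131040e-01, -7.47958627e-04, -5.58537710e-04]), 'ft_force': array([0.30480917, 0.21014933, 0.16645842]), 'ft_torque': array([-0.01686375, -0.00182661, -0.00794482]), 'grip_width': 0.08543223035774972}
[[ 0.01005577 -0.99985103  0.01402886 -0.02772445]
 [-0.99124105 -0.01181474 -0.13153556  0.56819819]
 [ 0.13168171 -0.01258329 -0.99121218  1.14790001]
 [ 0.          0.          0.          1.        ]] [[371.77054227   0.         251.1440251 ]
 [  0.         371.77054227 190.90016816]
 [  0.           0.           1.        ]] -0.039105474316849485
```

View pics/top0.png

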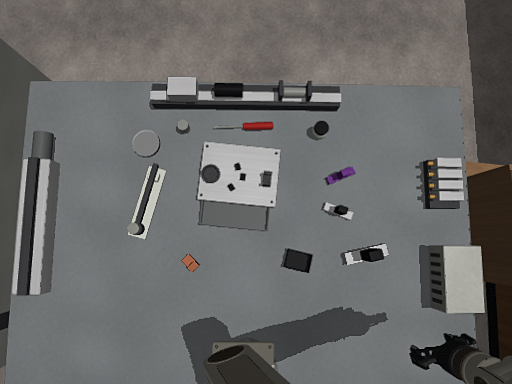

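View pics/scene0.png

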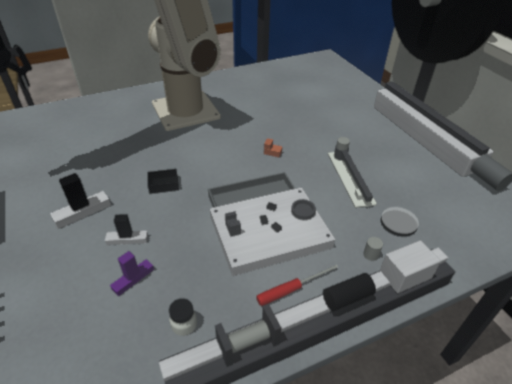

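Candidates for the pusher in the top picture are purple at (340,175), the small aluminium one at (337,211) and the larger aluminium one at (366,253). By the description I choose (337,211). The lever's roller is at (135,228) and its tail runs up to (155,168). The bed is at (240,172), and the three modules are near (237,166), (243,177) and (231,187). I'll check with one close crop.

```bash
python3 - <<'E'
from h import *
d=load('top0'); a=d['p'][:,:,::-1]
l=cv2.resize(a[140:246,190:286],None,fx=5,fy=5,interpolation=cv2.INTER_CUBIC)[:, :]
r=cv2.resize(a[195:230,315:362],None,fx=6,fy=6,interpolation=cv2.INTER_CUBIC)
s=cv2.resize(a[155:245,120:172],None,fx=5,fy=5,interpolation=cv2.INTER_CUBIC)[:310]
s2=cv2.resize(a[155:245,120:172],None,fx=4,fy=4,interpolation=cv2.INTER_CUBIC)
o=np.zeros((600,800,3),np.uint8); o[:530,:480]=l; o[:210,490:490+282]=r; o[220:580,490:698]=s2
cv2.imwrite('pics/crop1.png',o)
g=cv2.cvtColor(d['p'],cv2.COLOR_RGB2HSV)
def blobs(m,x0,y0,x1,y1,mn=6):
    M=np.zeros_like(m,np.uint8);M[y0:y1,x0:x1]=m[y0:y1,x0:x1]
    n,L,st,ce=cv2.connectedComponentsWithStats(M)
    for i in range(1,n):
        if st[i,4]>=mn:
            p=np.argwhere(L==i)[:,::-1].astype(np.float32); print(ce[i].round(1),st[i],[np.round(q,1) for q in cv2.minAreaRect(p)[:2]],round(cv2.minAreaRect(p)[2],1))
V=g[:,:,2]
print('white bed');blobs((V>150),190,135,290,215,200)
print('modules');blobs((V<90),218,155,258,200)
print('pusher bright');blobs((V>150),315,195,362,225)
print('pusher dark');blobs((V<70),315,195,362,225)
print('lever');blobs((V<80),120,155,172,245);blobs((V>150),120,155,172,245)
E
```

```text
white bed
[240.3 173.5] [ 198  142   82   65 3790] [array([238.9, 173.6]), array([77.7, 57.6])] 5.8
modules
[236.9 166.3] [234 163   7   7  35] [array([236.8, 166.3]), array([6.3, 5.3])] 76.0
[218.3 173.5] [218 169   2  10  14] [array([218.5, 173.5]), array([9., 1.])] 90.0
[242.2 176.4] [240 173   6   8  34] [array([242.1, 176.3]), array([5.1, 6.5])] 11.3
[230.6 186.9] [228 184   7   7  33] [array([230.6, 186.7]), array([6.3, 4.9])] 63.4
pusher bright
[327.9 205.8] [324 202  12   9  46] [array([329.2, 206.8]), array([9.6, 7.5])] 20.6
[347.8 214.8] [340 211  13   9  56] [array([346.5, 213.7]), array([11.4,  7.5])] 20.6
pusher dark
[322.9 205.9] [322 203   3   7   9] [array([322.9, 206. ]), array([0.9, 6.3])] 18.4
[338.7 210.5] [325 205  23  12 133] [array([336.8, 211.3]), array([10.4, 21.4])] 66.8
lever
[146.5 156.2] [142 155  11   3  15] [array([147.1, 156.2]), array([ 1.5, 10. ])] 83.7
[145.8 198. ] [134 163  25  72 451] [array([145.5, 198.8]), array([10.3, 73.7])] 12.7
[141.2 194.1] [132 166  20  57 174] [array([141.2, 193.9]), array([ 3. , 59.1])] 17.3
[151.3 202.9] [128 168  38  71 536] [array([147.2, 202.2]), array([17.7, 72.4])] 18.4
```

View pics/crop1.png

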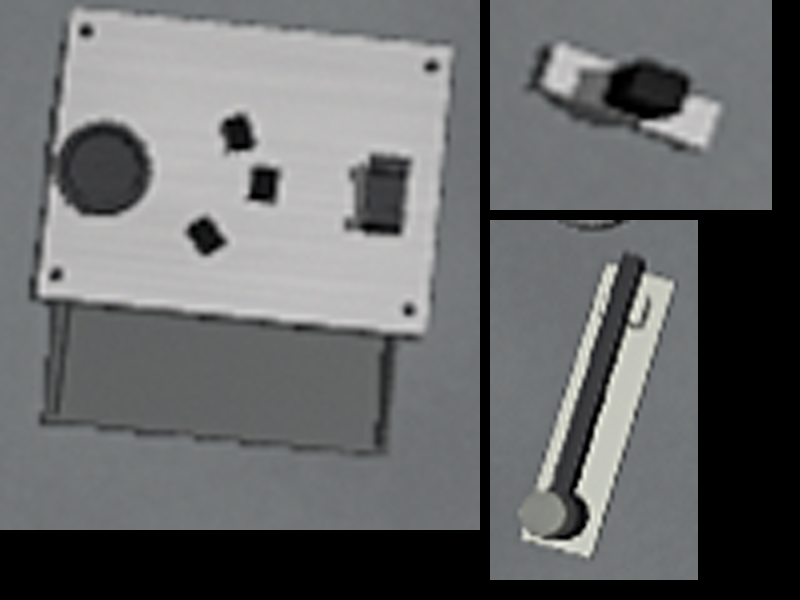

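```bash
python3 - <<'E'
from h import *
from scipy.spatial.transform import Rotation as R
d=load('top0')
pc=lambda u,v:(u/5+190,v/5+140)
C=[plane(d,pc(*p),.034) for p in((70,10),(453,46),(425,333),(37,297))]
for c in C: print('bed',c.round(4))
c=np.mean(C,0); print('c',c.round(4),[np.linalg.norm(C[i]-C[i-1]).round(3) for i in range(4)])
yb=(C[0]-C[1])+(C[3]-C[2]); xb=(C[0]-C[3])+(C[1]-C[2])
a=np.arctan2(-yb[0],yb[1]); b=np.arctan2(xb[1],xb[0]); print('yaw',a,b)
yaw=(a+b)/2; M=np.array([[np.cos(yaw),-np.sin(yaw)],[np.sin(yaw),np.cos(yaw)]])
B=lambda p:(M.T@(p[:2]-c[:2])*1000).round(1)
print('seat',B(plane(d,pc(104,168),.05)),plane(d,pc(104,168),.05))
for u in((236.9,166.3),(242.2,176.4),(230.6,186.9)):
    p=plane(d,u,.044); print('mod',p.round(3),B(p))
V=d['p'].max(2); m=np.zeros_like(V); m[195:225,315:362]=V[195:225,315:362]>150
w=np.array([plane(d,q,.018)[:2] for q in np.argwhere(m)[:,::-1]],np.float32)
r=cv2.minAreaRect(w); bx=cv2.boxPoints(r); print('pusher',r,bx)
e=[(bx[i]+bx[(i+1)%4])/2 for i in range(4)]
for dz in(.068,.076):
  print('roller',plane(d,(133.75,227.75),dz)); print('tail',plane(d,(156.25,163.75),dz-.024))
o=bot.get_obs(); print(R.from_quat(o['tool_rot']).as_matrix().round(3))
print('handle top', plane(d,(340,209.5),.08))
E
```

```text
bed [0.7277 0.1335 0.034 ]
bed [ 0.707 -0.116  0.034]
bed [ 0.5194 -0.098   0.034 ]
bed [0.5396 0.1494 0.034 ]
c [0.6234 0.0172 0.034 ] [np.float64(0.189), np.float64(0.25), np.float64(0.188), np.float64(0.248)]
yaw -0.08206857008107371 -0.08994201515484307
seat [-10.5  89.4] [0.62067231 0.10721737 0.05      ]
mod [0.646 0.025 0.044] [22.3  9.7]
mod [0.614 0.008 0.044] [ -8.6 -10.4]
mod [0.58  0.044 0.044] [-45.9  22.9]
pusher ((0.5107513070106506, -0.30451858043670654), (0.09399594366550446, 0.024987537413835526), 68.66638946533203) [[ 0.4820159  -0.34375095]
 [ 0.5052912  -0.35284138]
 [ 0.5394867  -0.2652862 ]
 [ 0.5162114  -0.25619578]]
roller [0.44618237 0.33772149 0.068     ]
tail [0.65166548 0.2831917  0.044     ]
roller [0.44594593 0.33531588 0.076     ]
tail [0.6500276  0.28120867 0.052     ]
[[ 0.311 -0.951 -0.001]
 [-0.951 -0.311  0.002]
 [-0.002 -0.    -1.   ]]
handle top [ 0.50847634 -0.29446536  0.08      ]
```

Call:
play_rows([
  {"fingers": -1, "translation": [-1.3, -9.8, 0.5], "roll": -14},
  {"fingers": -1, "translation": [-1.3, -9.8, 0.5], "roll": -14},
  {"fingers": -1, "translation": [-1.3, -9.8, 0.5], "roll": -14},
  {"fingers": -1, "translation": [-5.1, -39.1, 4.5], "roll": -50.6},
  {"fingers": -1, "translation": [-5.1, -39.1, 4.5], "roll": -50.6},
  {"fingers": -1, "translation": [-5.1, -39.1, 4.5], "roll": -50.6},
  {"fingers": -1, "translation": [-5.1, -39.1, 4.5], "roll": -50.6},
  {"fingers": -1, "translation": [-5.1, -39.1, 4.5], "roll": -50.6},
  {"fingers": -1, "translation": [-5.1, -39.1, 4.5], "roll": -50.6},
  {"fingers": -1, "translation": [-5.1, -39.1, 4.5], "roll": -50.6},
  {"fingers": -1, "translation": [-5.1, -39.1, 4.5], "roll": -50.6},
  {"fingers": -1, "translation": [-5.1, -39.1, 4.5], "roll": -50.6},
  {"fingers": -1, "translation": [-5.1, -39.1, 4.5], "roll": -50.6},
  {"fingers": -1, "translation": [-5.1, -39.1, 4.5], "roll": -50.6},
])

```text
clock: 1.27
eef_pos: [0.5099, -0.306, 0.2002]
tool_rot: [0.983, -0.185, -0.001, 0.0]
ft_force: [-0.7, -0.7, -0.6]
grip_width: 0.0854
```

```bash
cat >> h.py <<'E'
from scipy.spatial.transform import Rotation as Ro
def go(x,y,z,ang):
    "tool-frame shift (cm) and roll (deg) to reach TCP x,y,z with tool x at world angle ang"
    o=bot.get_obs(); A=Ro.from_quat(o['tool_rot']).as_matrix(); t=A.T@(np.array([x,y,z])-o['eef_pos'])*100
    cur=np.degrees(np.arctan2(A[1,0],A[0,0])); print('at',o['eef_pos'].round(4),'ang',cur.round(2),'tilt',A[:,2].round(4),'clk',o['clock'],'w',o['grip_width'].round(4),'F',o['ft_force'].round(1),'-> t',t.round(2),'roll',round(-((ang-cur+180)%360-180),2))
E
python3 - <<'E'
from h import *
snap('wrist','w1'); go(.511,-.3045,.051,-21.3)
d=load('w1'); print(proj(d,(.511,-.3045,.08)),proj(d,(.511,-.3045,0.018)))
E
```

```text
Traceback (most recent call last):
  File "h.py", line 20, in go
    cur=np.degrees(np.arctan2(A[1,0],A[0,0])); print('at',o['eef_pos'].round(4),'ang',cur.round(2),'tilt',A[:,2].round(4),'clk',o['clock'],'w',o['grip_width'].round(4),'F',o['ft_force'].round(1),'-> t',t.round(2),'roll',round(-((ang-cur+180)%360-180),2))
                                                                                                                                               ^^^^^^^^^^^^^^^^^^^^^
AttributeError: 'float' object has no attribute 'round'
```

View pics/w1.png

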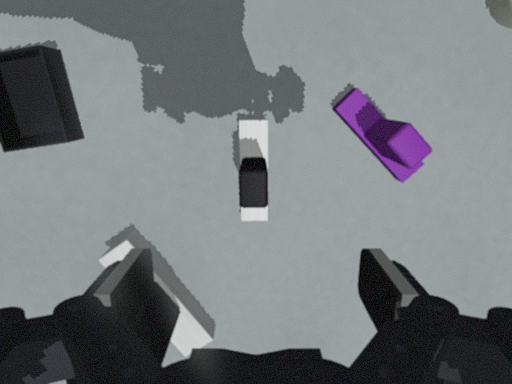

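The wrist view shows the foot aligned with the jaws, centred near (254,170), and its handle at (254,188). The purple look-alike is at (385,140) and the large one at (160,300).

```bash
sed -i "s/o\['grip_width'\].round(4)/round(o['grip_width'],4)/" h.py; python3 - <<'E'
from h import *
d=load('w1'); print(proj(d,(.511,-.3045,.08)),proj(d,(.511,-.3045,0.018)))
print('foot',plane(d,(239,120),.018),plane(d,(268,221),.018),'mid',plane(d,(254,170.5),.018),'handle top', plane(d,(254,188),.08))
e=[plane(d,(253.5,120),.018),plane(d,(254.5,221),.018)];v=e[0]-e[1];print(np.degrees(np.arctan2(v[1],v[0])),np.linalg.norm(v))
t=load('top0');print('big',[plane(t,p,.02).round(3) for p in((366,253),(341,260),(345,251),(387,245))])
go(.511,-.3045,.052,-21.3)
E
```

```text
[258.0632886  188.85145982] [257.69870838 171.66282195]
foot [ 0.51249815 -0.25515621  0.018     ] [ 0.50273602 -0.35287148  0.018     ] mid [ 0.50823518 -0.30225222  0.018     ] handle top [ 0.50842038 -0.30278902  0.08      ]
69.12942385592922 0.09456885165950835
big [array([ 0.375, -0.391,  0.02 ]), array([ 0.352, -0.31 ,  0.02 ]), array([ 0.381, -0.323,  0.02 ]), array([ 0.401, -0.46 ,  0.02 ])]
at [ 0.5097 -0.3063  0.2005] ang -21.42 tilt [-5.e-04 -1.e-04 -1.e+00] clk 1.3167 w 0.0856 F [ 0.  -0.5  0.1] -> t [ 0.06 -0.22 14.85] roll -0.12
```

Call:
play_rows([
  {"fingers": -1, "translation": [-0.14, -0.3, 3.5], "roll": 0},
  {"fingers": -1, "translation": [-0.14, -0.3, 7], "roll": 0},
  {"fingers": -1, "translation": [-0.14, -0.3, 10.5], "roll": 0},
  {"fingers": -1, "translation": [-0.14, -0.3, 13], "roll": 0},
  {"fingers": -1, "translation": [-0.14, -0.3, 14.5], "roll": 0},
  {"fingers": -1, "translation": [-0.14, -0.3, 15.0], "roll": 0},
  {"fingers": -1, "translation": [-0.14, -0.3, 15.0], "roll": 0},
  {"fingers": 1, "translation": [-0.14, -0.3, 15.0], "roll": 0},
  {"fingers": 1, "translation": [-0.14, -0.3, 15.0], "roll": 0},
  {"fingers": 1, "translation": [-0.14, -0.3, 15.0], "roll": 0},
  {"fingers": 1, "translation": [-0.14, -0.3, 15.0], "roll": 0},
  {"fingers": 1, "translation": [-0.14, -0.3, 15.0], "roll": 0},
  {"fingers": 1, "translation": [-0.14, -0.3, 15.0], "roll": 0},
  {"fingers": 1, "translation": [-0.14, -0.3, 15.0], "roll": 0},
  {"fingers": 1, "translation": [-0.14, -0.3, 15.0], "roll": 0},
  {"fingers": 1, "translation": [-0.14, -0.3, 15.0], "roll": 0},
])

```text
clock: 2.65
eef_pos: [0.5112, -0.3022, 0.051]
tool_rot: [0.983, -0.185, 0.0, 0.0]
ft_force: [-1.0, -0.4, 4.8]
grip_width: 0.0214
```

```bash
python3 - <<'E'
from h import *
go(.511,-.3045,.15,-21.3)
E
```

```text
at [ 0.5112 -0.3022  0.051 ] ang -21.3 tilt [ 7.e-04 -4.e-04 -1.e+00] clk 2.65 w 0.0214 F [-1.  -0.4  4.8] -> t [ 0.08  0.22 -9.9 ] roll -0.0
```

Call:
play_rows([
  {"fingers": 1, "translation": [0, 0, -2], "roll": 0},
  {"fingers": 1, "translation": [0, 0, -5], "roll": 0},
  {"fingers": 1, "translation": [0, 0, -8.5], "roll": 0},
  {"fingers": 1, "translation": [0, 0, -12], "roll": 0},
  {"fingers": 1, "translation": [0.3, -2, -12], "roll": -1},
  {"fingers": 1, "translation": [0.7, -5, -12], "roll": -2.5},
  {"fingers": 1, "translation": [1.2, -8.5, -12], "roll": -4},
  {"fingers": 1, "translation": [1.7, -12, -12], "roll": -5.5},
  {"fingers": 1, "translation": [2.3, -15.5, -12], "roll": -7},
  {"fingers": 1, "translation": [2.8, -19, -12], "roll": -8.5},
  {"fingers": 1, "translation": [3.3, -22.5, -12], "roll": -10},
  {"fingers": 1, "translation": [3.8, -26, -12], "roll": -12},
  {"fingers": 1, "translation": [4.3, -29.5, -12], "roll": -14},
  {"fingers": 1, "translation": [4.8, -33, -12], "roll": -16.4},
  {"fingers": 1, "translation": [5.1, -35.2, -12], "roll": -16.4},
  {"fingers": 1, "translation": [5.25, -36.1, -12], "roll": -16.4},
  {"fingers": 1, "translation": [5.25, -36.1, -12], "roll": -16.4},
  {"fingers": 1, "translation": [5.25, -36.1, -12], "roll": -16.4},
])

```text
clock: 4.15
eef_pos: [0.6903, 0.015, 0.169]
tool_rot: [0.999, -0.043, -0.001, 0.0]
ft_force: [-0.3, 0.2, -1.0]
grip_width: 0.0214
```

```bash
python3 - <<'E'
from h import *
snap('wrist','w2'); go(.6914,.0154,.0875,-4.9)
E
```

```text
at [0.6902 0.0141 0.1694] ang -4.96 tilt [-2.e-03 -8.e-04 -1.e+00] clk 4.2 w 0.0215 F [ 0.3 -0.6 -2. ] -> t [ 0.13 -0.15  8.19] roll -0.06
```

View pics/w2.png

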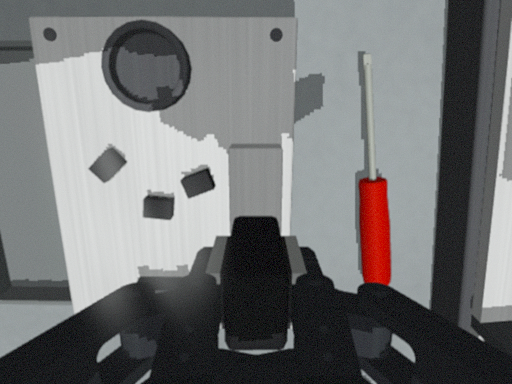

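The wrist view shows the pusher held square to the bed, the modules at (108,163), (198,182) and (158,206), and the seat at (147,65).

```bash
python3 - <<'E'
from h import *
d=load('w2'); c=np.array([.6234,.0172]); yaw=-.086; M=np.array([[np.cos(yaw),-np.sin(yaw)],[np.sin(yaw),np.cos(yaw)]])
B=lambda p:(M.T@(p[:2]-c)*1000).round(1)
for n,u,z in(('foot corner',(229,146),.136),('foot corner',(281,146),.136),('mod',(108,163),.042),('mod',(198,181),.042),('mod',(158,206),.042),('seat',(147,65),.05)):
    p=plane(d,u,z); print(n,p.round(4),B(p))
E
```

```text
foot corner [0.6804 0.0618 0.136 ] [53.  49.3]
foot corner [0.7046 0.0598 0.136 ] [77.3 49.4]
mod [0.5797 0.0448 0.042 ] [-45.9  23.8]
mod [0.6456 0.0253 0.042 ] [21.4  9.9]
mod [0.612  0.0081 0.042 ] [-10.6 -10.1]
seat [0.623  0.1101 0.05  ] [-8.4 92.5]
```

Call:
play_rows([
  {"fingers": 1, "translation": [0.1, -0.15, 2.5], "roll": 0},
  {"fingers": 1, "translation": [0.1, -0.15, 5], "roll": 0},
  {"fingers": 1, "translation": [0.1, -0.15, 7], "roll": 0},
  {"fingers": 1, "translation": [0.1, -0.15, 8], "roll": 0},
  {"fingers": 1, "translation": [0.1, -0.15, 8.2], "roll": 0},
  {"fingers": 1, "translation": [0.1, -0.15, 8.2], "roll": 0},
  {"fingers": 1, "translation": [0.1, -0.15, 8.2], "roll": 0},
])

```text
clock: 4.78
eef_pos: [0.6929, 0.0158, 0.0899]
tool_rot: [0.999, -0.043, 0.001, -0.0]
ft_force: [0.1, -0.6, -2.4]
grip_width: 0.0214
```

```bash
python3 - <<'E'
from h import *
go(.51,.031,.0875,-4.9)
E
```

```text
at [0.6929 0.0158 0.0899] ang -4.97 tilt [ 0.0024 -0.     -1.    ] clk 4.7833 w 0.0214 F [ 0.1 -0.6 -2.4] -> t [-18.35   0.07   0.2 ] roll -0.07
```

Call:
play_rows([
  {"fingers": 1, "translation": [-0.5, 0, 0.2], "roll": 0},
  {"fingers": 1, "translation": [-1.5, 0, 0.2], "roll": 0},
  {"fingers": 1, "translation": [-2.6, 0, 0.2], "roll": 0},
  {"fingers": 1, "translation": [-3.7, 0, 0.2], "roll": 0},
  {"fingers": 1, "translation": [-4.8, 0, 0.2], "roll": 0},
  {"fingers": 1, "translation": [-5.9, 0, 0.2], "roll": 0},
  {"fingers": 1, "translation": [-7, 0, 0.2], "roll": 0},
  {"fingers": 1, "translation": [-8.1, 0, 0.2], "roll": 0},
  {"fingers": 1, "translation": [-9.2, 0, 0.2], "roll": 0},
  {"fingers": 1, "translation": [-10.2, 0, 0.2], "roll": 0},
  {"fingers": 1, "translation": [-11.2, 0, 0.2], "roll": 0},
  {"fingers": 1, "translation": [-12.2, 0, 0.2], "roll": 0},
  {"fingers": 1, "translation": [-13.2, 0, 0.2], "roll": 0},
  {"fingers": 1, "translation": [-14.2, 0, 0.2], "roll": 0},
  {"fingers": 1, "translation": [-15.1, 0, 0.2], "roll": 0},
  {"fingers": 1, "translation": [-16, 0, 0.2], "roll": 0},
  {"fingers": 1, "translation": [-16.8, 0, 0.2], "roll": 0},
  {"fingers": 1, "translation": [-17.3, 0, 0.2], "roll": 0},
  {"fingers": 1, "translation": [-17.3, 0, 0.2], "roll": 0},
  {"fingers": 1, "translation": [-17.3, 0, 0.2], "roll": 0},
])

```text
clock: 6.45
eef_pos: [0.5201, 0.0315, 0.0869]
tool_rot: [0.999, -0.043, 0.001, -0.0]
ft_force: [-0.1, 0.2, -1.5]
grip_width: 0.0216
```

```bash
python3 - <<'E'
from h import *
go(.511,-.3022,.17,-21.3)
E
```

```text
at [0.5201 0.0315 0.0869] ang -4.9 tilt [ 0.0015  0.     -1.    ] clk 6.45 w 0.0216 F [-0.1  0.2 -1.5] -> t [ 1.95 33.32 -8.31] roll 16.4
```

Lift and take a look before putting the pusher back.

Call:
play_rows([
  {"fingers": 1, "translation": [0, 0, -2], "roll": 0},
  {"fingers": 1, "translation": [0, 0, -5], "roll": 0},
  {"fingers": 1, "translation": [0, 0, -8.2], "roll": 0},
  {"fingers": 1, "translation": [0.2, 3.0, -8.3], "roll": 2},
  {"fingers": 1, "translation": [0.4, 6.5, -8.3], "roll": 4},
  {"fingers": 1, "translation": [0.6, 10, -8.3], "roll": 6},
  {"fingers": 1, "translation": [0.8, 13.5, -8.3], "roll": 8},
  {"fingers": 1, "translation": [1, 17, -8.3], "roll": 10},
  {"fingers": 1, "translation": [1.2, 20.5, -8.3], "roll": 12},
  {"fingers": 1, "translation": [1.4, 24, -8.3], "roll": 14},
  {"fingers": 1, "translation": [1.6, 27.5, -8.3], "roll": 16.4},
  {"fingers": 1, "translation": [1.8, 31, -8.3], "roll": 16.4},
  {"fingers": 1, "translation": [1.95, 33.3, -8.3], "roll": 16.4},
  {"fingers": 1, "translation": [1.95, 33.3, -8.3], "roll": 16.4},
  {"fingers": 1, "translation": [1.95, 33.3, -8.3], "roll": 16.4},
])

```text
clock: 7.7
eef_pos: [0.5107, -0.3038, 0.1689]
tool_rot: [0.982, -0.186, 0.0, -0.0]
ft_force: [0.7, 0.6, -1.6]
grip_width: 0.0213
```

```bash
python3 - <<'E'
from h import *
snap('scene','s2');snap('top','t2'); go(.511,-.3022,.0525,-21.3)
a=load('t2')['p'][135:245,185:290,::-1]; b=load('s2')['p'][160:280,190:350,::-1]
o=np.zeros((480,800,3),np.uint8); x=cv2.resize(a,None,fx=3.5,fy=3.5,interpolation=2); y=cv2.resize(b,None,fx=2.6,fy=2.6,interpolation=2)
o[:x.shape[0],:x.shape[1]]=x; o[:y.shape[0],380:380+y.shape[1]]=y; cv2.imwrite('pics/c2.png',o)
E
```

```text
at [ 0.5108 -0.3017  0.169 ] ang -21.3 tilt [-3.e-04  7.e-04 -1.e+00] clk 7.8 w 0.0211 F [ 0.2  0.1 -1. ] -> t [ 0.05  0.05 11.65] roll -0.0
```

View pics/c2.png

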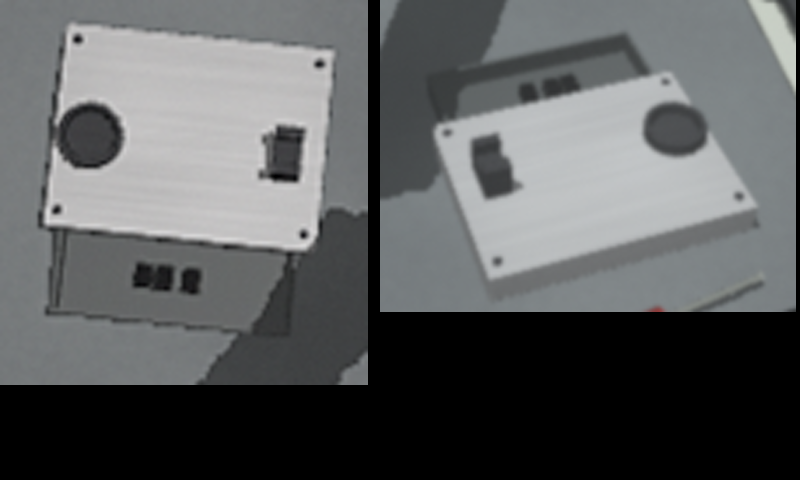

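All three modules lie in the tray (crop, about (143,275), (163,278) and (190,281)) and the bed is clear. Next I set the pusher down where it came from.

Call:
play_rows([
  {"fingers": 1, "translation": [0, 0, 3], "roll": 0},
  {"fingers": 1, "translation": [0, 0, 6.5], "roll": 0},
  {"fingers": 1, "translation": [0, 0, 9], "roll": 0},
  {"fingers": 1, "translation": [0, 0, 10.5], "roll": 0},
  {"fingers": 1, "translation": [0, 0, 11.2], "roll": 0},
  {"fingers": 1, "translation": [0, 0, 11.5], "roll": 0},
  {"fingers": 1, "translation": [0, 0, 11.7], "roll": 0},
  {"fingers": 1, "translation": [0, 0, 11.8], "roll": 0},
  {"fingers": 1, "translation": [0, 0, 11.8], "roll": 0},
  {"fingers": 1, "translation": [0, 0, 11.8], "roll": 0},
])

```text
clock: 8.63
eef_pos: [0.5116, -0.3024, 0.0526]
tool_rot: [0.983, -0.185, 0.001, 0.0]
ft_force: [-1.5, 0.2, -2.1]
grip_width: 0.0208
```

Call:
play_rows([
  {"fingers": 1, "translation": [0, 0, 0.1], "roll": 0},
  {"fingers": 1, "translation": [0, 0, 0.2], "roll": 0},
  {"fingers": 1, "translation": [0, 0, 0.2], "roll": 0},
  {"fingers": 1, "translation": [0, 0, 0.2], "roll": 0},
])

```text
clock: 8.97
eef_pos: [0.5114, -0.3025, 0.0509]
tool_rot: [0.983, -0.185, 0.001, 0.0]
ft_force: [-0.8, 0.8, 6.0]
grip_width: 0.0217
```

Call:
play_rows([
  {"fingers": -1, "translation": [0, 0, 0], "roll": 0},
  {"fingers": -1, "translation": [0, 0, 0], "roll": 0},
  {"fingers": -1, "translation": [0, 0, 0], "roll": 0},
  {"fingers": -1, "translation": [0, 0, 0], "roll": 0},
  {"fingers": -1, "translation": [0, 0, 0], "roll": 0},
  {"fingers": -1, "translation": [0, 0, 0], "roll": 0},
  {"fingers": -1, "translation": [0, 0, 0], "roll": 0},
  {"fingers": -1, "translation": [0, 0, 0], "roll": 0},
  {"fingers": -1, "translation": [0, 0, -2], "roll": 0},
  {"fingers": -1, "translation": [0, 0, -5], "roll": 0},
  {"fingers": -1, "translation": [0, 0, -9], "roll": 0},
  {"fingers": -1, "translation": [0, 0, -13], "roll": 0},
  {"fingers": -1, "translation": [0, 0, -17], "roll": 0},
  {"fingers": -1, "translation": [0, 0, -17], "roll": 0},
  {"fingers": -1, "translation": [0, 0, -17], "roll": 0},
])

```text
clock: 10.22
eef_pos: [0.5125, -0.3031, 0.223]
tool_rot: [0.983, -0.185, 0.004, 0.001]
ft_force: [-0.5, 0.7, -0.8]
grip_width: 0.0854
```

```bash
python3 - <<'E'
from h import *
ax=np.array([.2055,-.0545]);ax/=np.linalg.norm(ax); P=np.array([.446,.336])+ax*.0585; print(P,np.degrees(np.arctan2(ax[1],ax[0])))
go(P[0],P[1],.22,np.degrees(np.arctan2(ax[1],ax[0]))+90)
E
```

```text
[0.50254524 0.32100382] -14.85329845429424
at [ 0.5125 -0.3031  0.223 ] ang -21.3 tilt [ 0.0067 -0.004  -1.    ] clk 10.2167 w 0.0854 F [-0.5  0.7 -0.8] -> t [-2.360e+01 -5.778e+01  5.000e-02] roll -96.45
```

Call:
play_rows([
  {"fingers": -1, "translation": [-0.8, -2, 0], "roll": -3},
  {"fingers": -1, "translation": [-2, -5, 0], "roll": -8},
  {"fingers": -1, "translation": [-3.5, -8.5, 0], "roll": -14},
  {"fingers": -1, "translation": [-4.9, -12, 0], "roll": -20},
  {"fingers": -1, "translation": [-6.3, -15.5, 0], "roll": -26},
  {"fingers": -1, "translation": [-7.8, -19, 0], "roll": -32},
  {"fingers": -1, "translation": [-9.3, -22.7, 0], "roll": -38},
  {"fingers": -1, "translation": [-10.8, -26.4, 0], "roll": -44},
  {"fingers": -1, "translation": [-12.3, -30.1, 0], "roll": -50},
  {"fingers": -1, "translation": [-13.8, -33.8, 0], "roll": -56},
  {"fingers": -1, "translation": [-15.3, -37.5, 0], "roll": -62},
  {"fingers": -1, "translation": [-16.8, -41.2, 0], "roll": -68},
  {"fingers": -1, "translation": [-18.3, -44.9, 0], "roll": -74},
  {"fingers": -1, "translation": [-19.8, -48.6, 0], "roll": -80},
  {"fingers": -1, "translation": [-21.2, -52, 0], "roll": -86},
  {"fingers": -1, "translation": [-22.4, -55, 0], "roll": -92},
  {"fingers": -1, "translation": [-23.3, -57, 0], "roll": -96.4},
  {"fingers": -1, "translation": [-23.6, -57.8, 0], "roll": -96.4},
  {"fingers": -1, "translation": [-23.6, -57.8, 0], "roll": -96.4},
  {"fingers": -1, "translation": [-23.6, -57.8, 0], "roll": -96.4},
])

```text
clock: 11.88
eef_pos: [0.5002, 0.3214, 0.2178]
tool_rot: [0.793, 0.609, -0.002, 0.0]
ft_force: [-0.4, 0.2, -0.6]
grip_width: 0.0853
```

```bash
python3 - <<'E'
from h import *
snap('wrist','w3');snap('scene','s3');snap('top','t3'); go(.5025,.321,.05,75.15)
E
```

```text
at [0.501  0.3205 0.2191] ang 74.94 tilt [-7.e-04 -8.e-04 -1.e+00] clk 12.0333 w 0.0852 F [ 0.6  0.  -0.3] -> t [ 0.1   0.14 16.9 ] roll -0.21
```

View pics/w3.png

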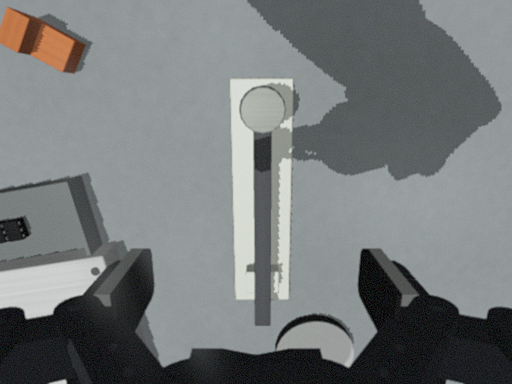

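The wrist view shows the roller top at (263,109), the bar running down to its tail end at (262,325), and the rest below it. The reel is near the tail at (315,345).

```bash
python3 - <<'E'
from h import *
w=load('w3');t=load('top0')
def tri(a,b):
    (o1,r1),(o2,r2)=a,b; A=np.array([r1,-r2]).T; s=np.linalg.lstsq(A,o2-o1,rcond=None)[0]; p,q=o1+s[0]*r1,o2+s[1]*r2; return (p+q)/2,np.linalg.norm(p-q)
print('roller',tri(ray(w,(263,109)),ray(t,(133.75,227.75))))
print('tail',tri(ray(w,(262.5,325)),ray(t,(156.25,163.75))))
g=w['p'].max(2).astype(int)
# bar edges across several rows in wrist picture
for v in(180,210,240,255):
    r=g[v,235:290]; m=np.where(r<95)[0]; print(v,m.min()+235,m.max()+235, r[::6])
for h in(.068,.072,.076,.08):
    a=plane(w,(263,109),h); b=plane(w,(262.5,325),h-.024)
    rr=np.linalg.norm(plane(w,(240,109),h)-plane(w,(286,109),h)); wd=np.linalg.norm(plane(w,(254,200),h-.024)-plane(w,(271,200),h-.024))
    v=(b-a)[:2]; print(h,a.round(4),b.round(4),'len',np.linalg.norm(v).round(4),'dia',rr.round(4),'wd',wd.round(4),'ang',np.degrees(np.arctan2(v[1],v[0])).round(2),'bal',(a[:2]+v/np.linalg.norm(v)*.0585).round(4))
E
```

```text
roller (array([0.44477225, 0.34199676, 0.05364208]), np.float64(0.0036677050465365245))
tail (array([0.65380515, 0.28579457, 0.03725354]), np.float64(0.0022857577415638423))
180 255 270 [222 221 220 173  92  89 120 141 219 219]
210 255 269 [222 221 220 193  93  92 137 144 217 207]
240 255 270 [218 219 219 214  97  92 136 160 215 198]
255 256 269 [212 219 217 215  94  90 139 163 218 176]
0.068 [0.4425 0.3418 0.068 ] [0.6499 0.2877 0.044 ] len 0.2144 dia 0.0361 wd 0.0155 ang -14.62 bal [0.4991 0.3271]
0.072 [0.4423 0.3418 0.072 ] [0.647  0.2884 0.048 ] len 0.2116 dia 0.0356 wd 0.0153 ang -14.61 bal [0.4989 0.327 ]
0.076 [0.4422 0.3417 0.076 ] [0.6442 0.2891 0.052 ] len 0.2087 dia 0.035 wd 0.0151 ang -14.61 bal [0.4988 0.327 ]
0.08 [0.4421 0.3417 0.08  ] [0.6413 0.2897 0.056 ] len 0.2059 dia 0.0345 wd 0.0149 ang -14.61 bal [0.4987 0.3269]
```

Call:
play_rows([
  {"fingers": -1, "translation": [0.4, -0.15, 3], "roll": -0.4},
  {"fingers": -1, "translation": [0.4, -0.15, 6.5], "roll": -0.4},
  {"fingers": -1, "translation": [0.4, -0.15, 9.5], "roll": -0.4},
  {"fingers": -1, "translation": [0.4, -0.15, 10.9], "roll": -0.4},
  {"fingers": -1, "translation": [0.4, -0.15, 10.9], "roll": -0.4},
  {"fingers": -1, "translation": [0.4, -0.15, 10.9], "roll": -0.4},
  {"fingers": -1, "translation": [0.4, -0.15, 10.9], "roll": -0.4},
])

```text
clock: 12.62
eef_pos: [0.5017, 0.3262, 0.1121]
tool_rot: [0.791, 0.612, 0.001, 0.0]
ft_force: [-0.1, 0.7, 0.6]
grip_width: 0.0852
```

```bash
python3 - <<'E'
from h import *
snap('wrist','w4'); go(.5005,.3245,.03,75.35)
w=load('w4');print(proj(w,(.4425,.3418,.068)),proj(w,(.446,.338,.068)))
E
```

```text
at [0.5019 0.3266 0.1125] ang 75.43 tilt [ 0.0033  0.0021 -1.    ] clk 12.6667 w 0.0854 F [0.5 0.4 0.2] -> t [-0.26 -0.11  8.25] roll 0.08
[257.19278427 114.94182517] [251.48622082 123.98870483]
```

View pics/w4.png

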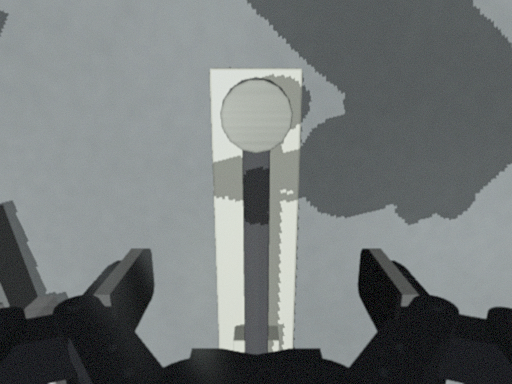

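The closer view shows the roller at (257,116), matching the first wrist estimate, with the bar centred between the pads at column 256.

Call:
play_rows([
  {"fingers": -1, "translation": [0, -0.2, 3], "roll": 0},
  {"fingers": -1, "translation": [0, -0.2, 5.5], "roll": 0},
  {"fingers": -1, "translation": [0, -0.2, 7.3], "roll": 0},
  {"fingers": -1, "translation": [0, -0.2, 8.2], "roll": 0},
  {"fingers": -1, "translation": [0, -0.2, 8.2], "roll": 0},
  {"fingers": -1, "translation": [0, -0.2, 8.2], "roll": 0},
  {"fingers": 1, "translation": [0, -0.2, 8.2], "roll": 0},
  {"fingers": 1, "translation": [0, -0.2, 8.2], "roll": 0},
  {"fingers": 1, "translation": [0, -0.2, 8.2], "roll": 0},
  {"fingers": 1, "translation": [0, -0.2, 8.2], "roll": 0},
  {"fingers": 1, "translation": [0, -0.2, 8.2], "roll": 0},
  {"fingers": 1, "translation": [0, -0.2, 8.2], "roll": 0},
  {"fingers": 1, "translation": [0, -0.2, 8.2], "roll": 0},
  {"fingers": 1, "translation": [0, -0.2, 8.2], "roll": 0},
  {"fingers": 1, "translation": [0, -0.2, 8.2], "roll": 0},
  {"fingers": 1, "translation": [0, -0.2, 8.2], "roll": 0},
  {"fingers": 1, "translation": [0, -0.2, 8.2], "roll": 0},
])

```text
clock: 14.08
eef_pos: [0.4987, 0.3273, 0.0288]
tool_rot: [0.791, 0.612, 0.001, -0.0]
ft_force: [-0.6, 0.5, 5.1]
grip_width: 0.0155
```

```bash
python3 - <<'E'
from h import *
go(.5005,.3245,.06,75.35); print(bot.get_obs()['ft_torque'])
E
```

```text
at [0.4987 0.3273 0.0288] ang 75.5 tilt [ 7.e-04  8.e-04 -1.e+00] clk 14.0833 w 0.0155 F [-0.6  0.5  5.1] -> t [-0.23  0.24 -3.12] roll 0.15
[ 0.1663446   0.18816587 -0.02663473]
```

Call:
play_rows([
  {"fingers": 1, "translation": [0, 0, -0.5], "roll": 0},
  {"fingers": 1, "translation": [0, 0, -1.2], "roll": 0},
  {"fingers": 1, "translation": [0, 0, -2.2], "roll": 0},
  {"fingers": 1, "translation": [0, 0, -3.5], "roll": 0},
  {"fingers": 1, "translation": [0, 0, -5], "roll": 0},
  {"fingers": 1, "translation": [0, 0, -7], "roll": 0},
  {"fingers": 1, "translation": [0, 0, -9], "roll": 0},
  {"fingers": 1, "translation": [0, 0, -11], "roll": 0},
  {"fingers": 1, "translation": [0, 0, -13], "roll": 0},
  {"fingers": 1, "translation": [0, 0, -13.5], "roll": 0},
  {"fingers": 1, "translation": [0, 0, -13.5], "roll": 0},
  {"fingers": 1, "translation": [0, 0, -13.5], "roll": 0},
  {"fingers": 1, "translation": [0, 0, -13.5], "roll": 0},
])

```text
clock: 15.17
eef_pos: [0.4975, 0.3262, 0.1616]
tool_rot: [0.791, 0.612, -0.002, -0.0]
ft_force: [-0.3, -0.3, -4.5]
grip_width: 0.0151
```

```bash
python3 - <<'E'
from h import *
c=snap('wrist','w5'); go(.5005,.3245,.06,75.35); o=bot.get_obs(); A=Ro.from_quat(o['tool_rot']).as_matrix(); print('tool torque',A.T@o['ft_torque'])
E
```

```text
at [0.4975 0.3262 0.1614] ang 75.49 tilt [-0.0031 -0.002  -1.    ] clk 15.2167 w 0.0151 F [-0.9 -0.3 -3.5] -> t [-0.06  0.36 10.14] roll 0.14
tool torque [-0.01787702 -0.05131142 -0.02506666]
```

View pics/w5.png

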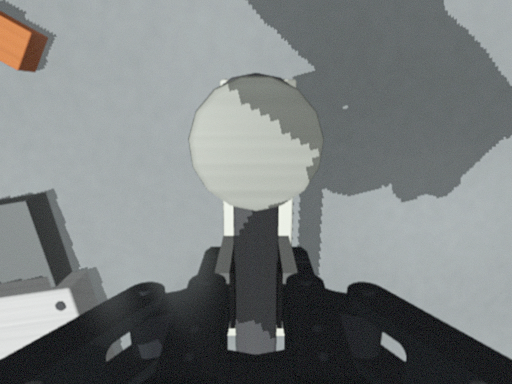

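```bash
cat >> h.py <<'E'
def roller(w,o,win=(60,225,170,345)):
    "roller top in tool frame (mm), from a circle fit to its outline in the wrist picture"
    g=cv2.medianBlur(cv2.cvtColor(w['p'],cv2.COLOR_RGB2GRAY),5); y0,y1,x0,x1=win
    c=cv2.HoughCircles(g[y0:y1,x0:x1],cv2.HOUGH_GRADIENT,1,200,param1=80,param2=12,minRadius=60,maxRadius=74)[0][0]
    return c[0]+x0,c[1]+y0,c[2]
E
python3 - <<'E'
from h import *
w=load('w5'); o=bot.get_obs(); A=Ro.from_quat(o['tool_rot']).as_matrix()
u=roller(w,o); print('circle',u)
for h in(.1985,.2005,.2025):
    p=plane(w,(256,142.5),h); print(h,(A.T@(p-o['eef_pos'])*1000).round(1),'dia',np.linalg.norm(plane(w,(189.5,142.5),h)-plane(w,(322.5,142.5),h)))
# seat in top and scene
for f,win in(('t2',(205,155,218,188)),('top0',None),('s3',None)):
    d=load(f)
    g=d['p'].max(2); q=proj(d,(.6215,.1080,.05)); x,y=np.round(q).astype(int); r=22
    sub=(g[y-r:y+r,x-r:x+r]<130).astype(np.uint8)
    n,L,st,ce=cv2.connectedComponentsWithStats(sub); i=L[r,r]; 
    k=cv2.findContours((L==i).astype(np.uint8),0,1)[0][0]; e=cv2.fitEllipse(cv2.convexHull(k)); uv=(e[0][0]+x-r,e[0][1]+y-r)
    q2=proj(d,(.6213,.0172-0.0724,.07)); print(f,'seat px',np.round(uv,1),e[1],'->',plane(d,uv,.05).round(4),'pred',q.round(1))
o1,r1=ray(load('t2'),(0,0))
E
```

```text
circle (np.float32(257.5), np.float32(143.5), np.float32(66.5))
0.1985 [ -0.7 -57.9 -37. ] dia 0.03523942388299898
0.2005 [ -0.7 -58.2 -39. ] dia 0.034470869488868516
0.2025 [ -0.7 -58.4 -41. ] dia 0.03370231509473793
t2 seat px [194.6 172.3] (44.118125915527344, 48.85015106201172) -> [0.6242 0.1588 0.05  ] pred [210.6 173.3]
top0 seat px [194.6 172.3] (44.118125915527344, 48.85015106201172) -> [0.6242 0.1588 0.05  ] pred [210.6 173.3]
s3 seat px [303.7 209. ] (21.177518844604492, 25.947574615478516) -> [0.6288 0.1056 0.05  ] pred [303.1 206.8]
```

```bash
python3 - <<'E'
from h import *
for f in('top0','t2','t3','s3','w2'):
    d=load(f); g=d['p'].max(2); out=[f]
    q=proj(d,(.6215,.1080,.05)); x,y=np.round(q).astype(int); r=50 if f=='w2' else 15 if f[0]=='t' else 18
    sub=(g[y-r:y+r,x-r:x+r]<85).astype(np.uint8); n,L,st,ce=cv2.connectedComponentsWithStats(sub); i=1+np.argmax(st[1:,4])
    k=cv2.findContours((L==i).astype(np.uint8),0,1)[0][0]; e=cv2.fitEllipse(cv2.convexHull(k)); uv=(e[0][0]+x-r,e[0][1]+y-r)
    print(f,'seat',np.round(uv,1),np.round(e[1],1),plane(d,uv,.05).round(4),'bottom-plane',plane(d,uv,.042).round(4))
E
```

```text
top0 seat [208.1 170.6] [19.1 26.4] [0.6302 0.116  0.05  ] bottom-plane [0.6316 0.1169 0.042 ]
t2 seat [208.1 170.6] [19.1 26.4] [0.6302 0.116  0.05  ] bottom-plane [0.6317 0.1169 0.042 ]
t3 seat [208.1 170.6] [19.1 26.4] [0.6302 0.116  0.05  ] bottom-plane [0.6316 0.1169 0.042 ]
s3 seat [303.3 209.4] [18.7 23.3] [0.6296 0.104  0.05  ] bottom-plane [0.623  0.1087 0.042 ]
w2 seat [147.5  64. ] [78.7 95.4] [0.6235 0.1107 0.05  ] bottom-plane [0.6212 0.1116 0.042 ]
```

Call:
play_rows([
  {"fingers": 1, "translation": [-0.4, 0.3, 0], "roll": 1},
  {"fingers": 1, "translation": [-1.2, 0.9, 0], "roll": 4},
  {"fingers": 1, "translation": [-2.4, 1.8, 0], "roll": 8},
  {"fingers": 1, "translation": [-3.9, 3.0, 0], "roll": 13},
  {"fingers": 1, "translation": [-5.5, 4.3, 0], "roll": 18},
  {"fingers": 1, "translation": [-7.1, 5.6, 0], "roll": 23.5},
  {"fingers": 1, "translation": [-8.7, 6.8, 0], "roll": 29},
  {"fingers": 1, "translation": [-10.3, 8.1, 0], "roll": 34.5},
  {"fingers": 1, "translation": [-11.9, 9.3, 0], "roll": 40},
  {"fingers": 1, "translation": [-13.5, 10.6, 0], "roll": 45.5},
  {"fingers": 1, "translation": [-15.1, 11.8, 0], "roll": 51},
  {"fingers": 1, "translation": [-16.7, 13.1, 0], "roll": 56.5},
  {"fingers": 1, "translation": [-18.3, 14.3, 0], "roll": 62},
  {"fingers": 1, "translation": [-19.9, 15.6, 0], "roll": 67.5},
  {"fingers": 1, "translation": [-21.4, 16.8, 0], "roll": 72.5},
  {"fingers": 1, "translation": [-22.6, 17.7, 0], "roll": 77},
  {"fingers": 1, "translation": [-23.3, 18.3, 0], "roll": 79.5},
  {"fingers": 1, "translation": [-23.6, 18.5, 0], "roll": 80.4},
  {"fingers": 1, "translation": [-23.6, 18.5, 0], "roll": 80.4},
  {"fingers": 1, "translation": [-23.6, 18.5, 0], "roll": 80.4},
])

```text
clock: 16.88
eef_pos: [0.618, 0.0522, 0.1626]
tool_rot: [0.999, -0.043, -0.001, -0.0]
ft_force: [-0.5, -0.2, -2.6]
grip_width: 0.0154
```

Call:
play_rows([
  {"fingers": 1, "translation": [0, 0, 0], "roll": 0},
  {"fingers": 1, "translation": [0, 0, 0], "roll": 0},
  {"fingers": 1, "translation": [0, 0, 0], "roll": 0},
  {"fingers": 1, "translation": [0, 0, 0], "roll": 0},
])

```text
clock: 17.22
eef_pos: [0.6183, 0.0527, 0.1634]
tool_rot: [0.999, -0.042, 0.0, -0.0]
ft_force: [0.1, 0.0, -3.6]
grip_width: 0.0148
```

```bash
python3 - <<'E'
from h import *
snap('wrist','w6'); snap('top','t6'); snap('scene','s6'); go(.6176,.0512,.112,-4.93)
a=load('t6')['p'][135:245,185:290,::-1]; b=load('s6')['p'][130:280,190:350,::-1]
o=np.zeros((600,800,3),np.uint8); x=cv2.resize(a,None,fx=3,fy=3,interpolation=2); y=cv2.resize(b,None,fx=2.6,fy=2.6,interpolation=2); z=load('w6')['p'][:,:,::-1]
z=cv2.resize(z,None,fx=.6,fy=.6,interpolation=3)
o[:x.shape[0],:x.shape[1]]=x; o[:y.shape[0],380:380+y.shape[1]]=y; o[340:340+z.shape[0],:z.shape[1]]=z
cv2.imwrite('pics/c6.png',o)
E
```

```text
at [0.6184 0.0524 0.1634] ang -4.88 tilt [ 2.e-04  1.e-04 -1.e+00] clk 17.3667 w 0.0155 F [ 0.9 -0.5 -4.5] -> t [-0.07  0.13  5.14] roll 0.05
```

View pics/c6.png

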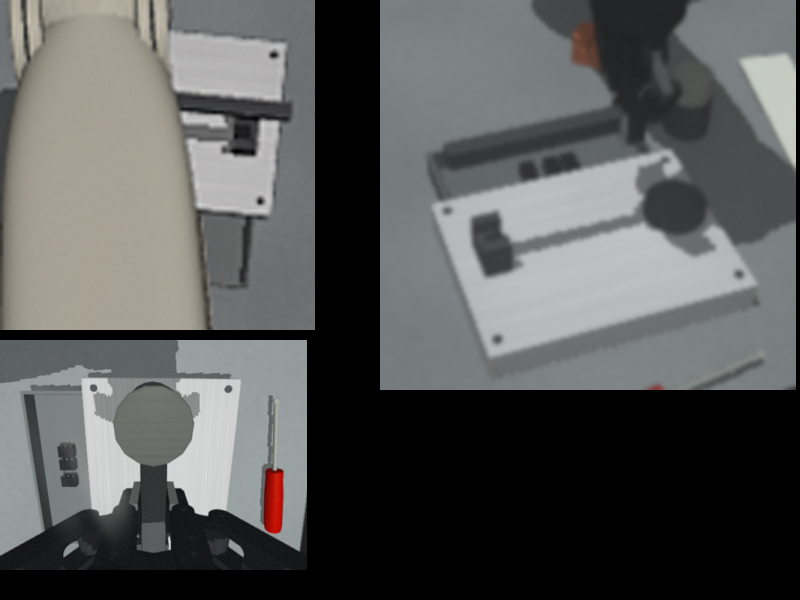

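The composite shows the lever over the bed: the roller above the seat, the tail above the fork in the top view, and the shadow running from fork to seat. I'll check it with numbers.

```bash
python3 - <<'E'
from h import *
o=bot.get_obs(); A=Ro.from_quat(o['tool_rot']).as_matrix(); P=o['eef_pos']
T=lambda x,y,up: P+A@np.array([x,y,0])/1000+np.array([0,0,up/1000])
t=load('t6'); g=t['p'].max(2)
print('pred tail end top ',proj(t,T(0,156.7,15.2)).round(1),'at y=110',proj(t,T(0,110,15.2)).round(1))
for x in(252,258,264,270,276,280,281,282,283): 
    col=g[160:182,x]; m=np.where(col<75)[0]; print(x,(m.min()+160,m.max()+160) if len(m) else None)
w=load('w6'); g2=w['p'].max(2)
u=roller(w,o); print('circle',u,'pred',proj(w,T(0,-58.3,39.2)).round(1))
p=plane(w,(u[0]-.5,u[1]-.5),P[2]+.0392); print('roller tool mm',(A.T@(p-P)*1000).round(1))
print('fork prong est from top (crop 3x):',plane(t,(185+242/3-.33,135+133/3-.33),.06))
s=load('s6'); print('scene pred roller top',proj(s,T(0,-58.3,39.2)).round(1),'obs approx',190+688/2.6,130+75/2.6)
print('scene tail end', proj(s,T(0,156.7,15.2)).round(1))
E
```

```text
pred tail end top  [281.  171.9] at y=110 [264.6 170.3]
252 (np.int64(167), np.int64(172))
258 (np.int64(168), np.int64(172))
264 (np.int64(168), np.int64(181))
270 (np.int64(169), np.int64(178))
276 (np.int64(169), np.int64(174))
280 (np.int64(170), np.int64(175))
281 (np.int64(169), np.int64(174))
282 None
283 None
circle (np.float32(255.5), np.float32(142.5), np.float32(66.8)) pred [261.5 136.3]
roller tool mm [ -1.7 -56.8 -39.2]
fork prong est from top (crop 3x): [ 0.60377206 -0.06544364  0.06      ]
scene pred roller top [311.4 157.1] obs approx 454.6153846153846 158.84615384615384
scene tail end [216.4 186.6]
```

Call:
play_rows([
  {"fingers": 1, "translation": [-0.05, 0.1, 0.5], "roll": 0},
  {"fingers": 1, "translation": [-0.05, 0.1, 1.2], "roll": 0},
  {"fingers": 1, "translation": [-0.05, 0.1, 2], "roll": 0},
  {"fingers": 1, "translation": [-0.05, 0.1, 2.8], "roll": 0},
  {"fingers": 1, "translation": [-0.05, 0.1, 3.6], "roll": 0},
  {"fingers": 1, "translation": [-0.05, 0.1, 4.3], "roll": 0},
  {"fingers": 1, "translation": [-0.05, 0.1, 4.8], "roll": 0},
  {"fingers": 1, "translation": [-0.05, 0.1, 5], "roll": 0},
  {"fingers": 1, "translation": [-0.05, 0.1, 5.1], "roll": 0},
  {"fingers": 1, "translation": [-0.05, 0.1, 5.1], "roll": 0},
  {"fingers": 1, "translation": [-0.05, 0.1, 5.1], "roll": 0},
  {"fingers": 1, "translation": [-0.05, 0.1, 5.1], "roll": 0},
  {"fingers": 1, "translation": [-0.05, 0.1, 5.1], "roll": 0},
  {"fingers": 1, "translation": [-0.05, 0.1, 5.1], "roll": 0},
])

```text
clock: 18.53
eef_pos: [0.6181, 0.0512, 0.1127]
tool_rot: [0.999, -0.043, 0.0, -0.0]
ft_force: [0.3, 0.2, -3.3]
grip_width: 0.0151
```

```bash
python3 - <<'E'
from h import *
snap('wrist','w7'); snap('top','t7'); snap('scene','s7'); go(.6176,.0512,.112,-4.93); 
o=bot.get_obs(); A=Ro.from_quat(o['tool_rot']).as_matrix(); P=o['eef_pos']
T=lambda x,y,up: P+A@np.array([x,y,0])/1000+np.array([0,0,up/1000])
s=load('s7'); t=load('t7'); w=load('w7')
print('tail end top pred',proj(t,T(0,156.7,15.2)).round(1)); g=t['p'].max(2)
for x in(252,258,276,279,280,281): m=np.where(g[155:182,x]<75)[0]+155; print(x,m.tolist())
print('joint vel',abs(o['joint_vel']).max())
a=cv2.resize(t['p'][135:235,230:290,::-1],None,fx=4,fy=4,interpolation=2)
b=cv2.resize(s['p'][130:260,195:330,::-1],None,fx=4,fy=4,interpolation=2)
I=np.zeros((540,800,3),np.uint8); I[:a.shape[0],:a.shape[1]]=a; I[:520,250:790]=b; cv2.imwrite('pics/c7.png',I)
f=lambda q:((q+.5-[195,130])*4+[250,0]).round()
for n,p in(('seat',(.6226,.1093,.05)),('foot',T(0,-58.3,-20.8)),('rollertop',T(0,-58.3,39.2)),('tail',T(0,121.7,-2.8)),('tail-end',T(0,156.7,6)),('fork',(.6071,-.07,.07))): print(n,np.round(p,4),'crop',f(proj(s,p)))
E
```

```text
at [0.6179 0.0512 0.1125] ang -4.91 tilt [ 3.e-04  0.e+00 -1.e+00] clk 18.6833 w 0.015 F [-0.5 -0.  -2.7] -> t [-0.03  0.    0.05] roll 0.02
tail end top pred [279.8 175.2]
252 [171, 172, 173, 174, 175]
258 [171, 172, 173, 174, 175, 176]
276 [173, 174, 175, 176, 177]
279 [173, 174, 175, 176, 177, 178]
280 [173, 174, 175, 176, 177, 178]
281 []
joint vel 0.0018780373732569606
seat [0.6226 0.1093 0.05  ] crop [687. 310.]
foot [0.6229 0.1093 0.0917] crop [694. 260.]
rollertop [0.6229 0.1093 0.1517] crop [705. 182.]
tail [ 0.6075 -0.0701  0.1097] crop [402. 307.]
tail-end [ 0.6045 -0.1049  0.1185] crop [341. 310.]
fork [ 0.6071 -0.07    0.07  ] crop [404. 356.]
```

View pics/c7.png

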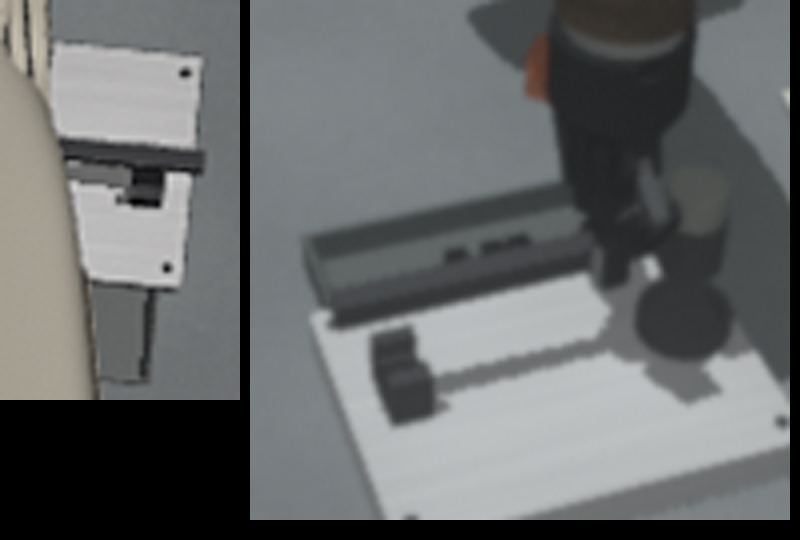

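```bash
python3 - <<'E'
from h import *
d=load('t7'); V=d['p'].max(2); m=np.zeros_like(V); m[195:225,315:362]=V[195:225,315:362]>150
w=np.array([plane(d,q,.018)[:2] for q in np.argwhere(m)[:,::-1]],np.float32); print('pusher now',cv2.minAreaRect(w))
print('handle diff',np.abs(d['p'][195:225,315:362].astype(int)-load('top0')['p'][195:225,315:362]).mean())
o=bot.get_obs(); print(o['clock'],o['eef_pos'],o['grip_width']); print(bot.job_done())
E
```

```text
pusher now ((0.5127382874488831, -0.3052985370159149), (0.09399617463350296, 0.024377083405852318), 68.6443862915039)
handle diff 5.795035460992908
18.6833 [0.61794238 0.05118116 0.11248248] 0.015040455267686909
the job is handed in; nothing more can be done
None
```

I did the whole job in the order asked and handed it in at 18.7 s on the robot's clock. No verdict came back.

- **Sweep:** I used the small aluminium pusher. One sweep put all three modules in the tray, and the pictures afterwards showed them there with the bed clear.
- **Pusher:** It stands upright on the table within about 2 mm of where it started, clear of the bed.
- **Lever:** It is held about 58 mm from the roller's axis, level and still.
    - **Foot:** It is at (0.623, 0.109), about 42 mm above the seat top. That is within about 1 mm sideways of the measured seat centre.
    - **Tail:** It is at (0.6075, -0.070), about 40 mm above the prongs. That is also within 1 mm of the fork position, which I worked out from the bed and checked roughly in the scene picture.

**Checks that disagreed:**
- The top and wrist cameras differed by 2–3 mm on the seat and about 5 mm on the roller at its rest. I used a blend for the seat and mainly the wrist view for the roller.
- One colour-mask fit of the seat in the top view merged with a shadow, so I discarded it.
- Two wrist readings of the held roller differed by about 1.5 mm.

I did not measure the other things on the table again at the end.

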